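# Set out the bead jars for the jewellery class

## Task

Get the jewellery bench ready: put each of the four round bead jars into the square tray of its own colour, standing upright and flat on the tray's floor. Set the jars down rather than dropping them, and leave the two square tubs where they stand.

Things in the scene. Friction and masses are not known exactly. Their poses are not given: they have to be found in the camera images.
- jar_red: round bead jar, an upright cylinder 46 mm across and 50 mm tall, smooth and straight-sided, rigid and closed: clear wall with red beads, the top 16 mm is a red lid. About 50 to 100 g, loose. Origin: centre of its underside; z is up along its axis, its yaw means nothing
- jar_yellow: round bead jar, an upright cylinder 46 mm across and 50 mm tall, smooth and straight-sided, rigid and closed: clear wall with yellow beads, the top 16 mm is a yellow lid. About 50 to 100 g, loose. Origin: centre of its underside; z is up along its axis, its yaw means nothing
- jar_blue: round bead jar, an upright cylinder 46 mm across and 50 mm tall, smooth and straight-sided, rigid and closed: clear wall with blue beads, the top 16 mm is a blue lid. About 50 to 100 g, loose. Origin: centre of its underside; z is up along its axis, its yaw means nothing
- jar_green: round bead jar, an upright cylinder 46 mm across and 50 mm tall, smooth and straight-sided, rigid and closed: clear wall with green beads, the top 16 mm is a green lid. About 50 to 100 g, loose. Origin: centre of its underside; z is up along its axis, its yaw means nothing
- tray_red: low square red bead tray with a pale grey floor, stuck to the bench: 80 x 80 mm outside, 72 x 72 mm inside, walls 4 mm thick, rim 14 mm above the bench, floor 4 mm above the bench. Origin: centre of its underside at bench height; x and y run along its sides, z up
- tray_yellow: low square yellow bead tray with a pale grey floor, stuck to the bench: 80 x 80 mm outside, 72 x 72 mm inside, walls 4 mm thick, rim 14 mm above the bench, floor 4 mm above the bench. Origin: centre of its underside at bench height; x and y run along its sides, z up
- tray_blue: low square blue bead tray with a pale grey floor, stuck to the bench: 80 x 80 mm outside, 72 x 72 mm inside, walls 4 mm thick, rim 14 mm above the bench, floor 4 mm above the bench. Origin: centre of its underside at bench height; x and y run along its sides, z up
- tray_green: low square green bead tray with a pale grey floor, stuck to the bench: 80 x 80 mm outside, 72 x 72 mm inside, walls 4 mm thick, rim 14 mm above the bench, floor 4 mm above the bench. Origin: centre of its underside at bench height; x and y run along its sides, z up
- tub_red: square white tub with a red lid that has a white square on top, 46 x 46 mm and 40 mm tall, loose, about 90 g; to be left standing where it is. Origin: centre of its underside; x and y run along its sides, z up
- tub_blue: square white tub with a blue lid that has a white square on top, 46 x 46 mm and 40 mm tall, loose, about 90 g; to be left standing where it is. Origin: centre of its underside; x and y run along its sides, z up
Things that resemble listed ones, but are neither listed nor needed, are in the scene too. Of the things that look like the jar_green, the middle-sized one is meant. Leave any black look-alike of the tray_blue alone.

How it is judged:
At the end, for the whole second after the job is handed in: Each round jar stands in its colour's tray: upright within 0.1 rad, underside under 8 mm above the bench, centre within 20 mm of the tray's centre (anywhere flat inside the walls), released and at rest. Both square tubs are within 15 mm of where they began (horizontal distance between jar_red and tray_red below 0.02 m and z of jar_red in the frame of tray_red below 0.008 m and angle between each of jar_red, jar_yellow, jar_blue, jar_green's own z axis and vertical below 0.1 rad and linear speed of each of jar_red, jar_yellow, jar_blue, jar_green below 0.02 m/s and contact force between the fingers and jar_red below 0.05 N and horizontal distance between jar_yellow and tray_yellow below 0.02 m and z of jar_yellow in the frame of tray_yellow below 0.008 m and contact force between the fingers and jar_yellow below 0.05 N and horizontal distance between jar_blue and tray_blue below 0.02 m and z of jar_blue in the frame of tray_blue below 0.008 m and contact force between the fingers and jar_blue below 0.05 N and horizontal distance between jar_green and tray_green below 0.02 m and z of jar_green in the frame of tray_green below 0.008 m and contact force between the fingers and jar_green below 0.05 N and distance of each of tub_red, tub_blue from where it was at the start of the episode below 0.015 m); the robot touches nothing.
It fails at once if a jar is let go (out of the fingers) while its underside is more than 25 mm above the bench ((height (world z) of jar_red above 0.025 m and contact force between the fingers and jar_red below 0.01 N) or (height (world z) of jar_yellow above 0.025 m and contact force between the fingers and jar_yellow below 0.01 N) or (height (world z) of jar_blue above 0.025 m and contact force between the fingers and jar_blue below 0.01 N) or (height (world z) of jar_green above 0.025 m and contact force between the fingers and jar_green below 0.01 N)).
It fails at once if a jar is tipped over (more than 0.8 rad) (angle between any of jar_red, jar_yellow, jar_blue, jar_green's own z axis and vertical above 0.8 rad).
It fails at once if a square tub is moved more than 20 mm from where it began (distance of any of tub_red, tub_blue from where it was at the start of the episode above 0.02 m).
It also fails if it takes over 90 s, if anything falls off the work surface, if the arm or the gripper's body presses on something with over 40 N, if the wrist force passes 120 N, or if a joint passes its speed limit or range.

## Robot

A 7-joint arm with a two-finger parallel gripper is mounted at the origin on the work surface. World frame = base frame: x ahead of the robot, y to its left, z up, the work surface at z = 0. Lengths are in m, angles in rad, forces in N, time in s.
With the tool pointing down it reaches from about 0.425 to 0.875 m from the base axis. Payload 9.9 kg.
Tool frame: the origin (TCP) lies midway between the tips of the shut fingers; the grasp point (between the pads) lies arm.grip_point_offset behind it (arm.grip_point_offset is the distance from the TCP to the grasp point, in m); z points along the fingers, y is the direction in which the jaws open and shut (so a half turn about z gives the same grasp; the last joint's range is limited). The gripper opens to 85 mm and grips with 20 to 120 N. Pads are 22 mm wide; open, the fingers measure 114 mm over their backs; the gripper's body (76 mm by 85 mm) begins 54 mm behind the grasp point. The pads swing forward as they close: fully open they stand 13 mm farther back than shut.
Start: joints at [1.085, 0.576, 0.025, 1.437, -0.015, 1.129, -0.057], TCP at [0.264, -0.621, 0.204] pointing down, gripper open.
Joint ranges: [-2.76, 2.76], [-0.34, 2.15], [-1.52, 1.57], [0.19, 2.46], [-1.09, 4.23], [0.17, 1.99], [-2.82, 2.82]. Speed limits (rad/s): [2.22, 2.22, 3.01, 3.01, 3.14, 3.14, 3.14].

## Interface

Orientations are given as a rotation vector (axis times angle).
In Python, from rig import arm gives the robot as it stands.
- The arm moves only by the tool jog_arm, never from a script. Its arguments are lists of equal length, an entry for each row: "slide": the shift along the tool's x, y, z normalised to -1 to 1, where 1 is 0.15 m, a list of three; "spin": the turn about the tool's z normalised to -1 to 1, where 1 is 360 degrees; "grip": the opening, from 0 (shut) to 1 (fully open). A call has 1 to 20 rows; each row is the pose to reach, as a shift and turn from the pose measured when the call began, along the tool's axes at that moment, turning the shorter way round; what a row does not reach only later rows make up. A row lasts 1/10 s, in which the tool goes at most 50 mm and 8.59 degrees, less where a joint would pass 70% of its speed; a pose out of reach is approached as far as the arm can. A call with a number of a shift or a turn outside -1 to 1 is refused whole. A call with a gripper value outside its range is refused whole. The fingers move at their own pace and stop on an object; "grip_force" is the grip in N (left out, the last holds). Time passes only in rows, so rows that repeat a pose let the fingers close. It gives the time, the measured TCP pose, the force and the opening at its end, in the units of the state.
- arm.get_state(): the state, without advancing time (a new reading comes with each control period).
- arm.snapshot(name): name is "side" or "top" or "wrist"; returns a dict with "color" (420x560x3 uint8, red, green, blue), "vertical_fov" (degrees; the focal length in pixels is half the picture's height over the tangent of half this angle, whatever the lens; pixels are square), "cx", "cy" (the principal point, pixels), "D" ([k1, k2, p1, p2, k3] as OpenCV has them; the pictures are not rectified), "extrinsics" (4x4, takes a point from camera to world coordinates); the wrist camera has in their place "tool_from_camera" (4x4, takes a point from camera to tool coordinates, whose origin is the TCP and whose axes are the flange's). Camera axes: x right, y down, z forward; pixel columns grow to the right and rows downward; lengths in m; the calibration is good to about 2 mm. A picture is of the moment at which its call begins: read the wrist's pose just before it. There is no depth.
- arm.sign_off(): hands the job in, once; it reports no verdict.
The state is a dict: "time": time; "joints": joint angles; "joint_velocities": joint speeds; "joint_torque": joint torques, N m; "eef_pos": TCP position; "orientation": TCP orientation; "force": force on the tool from outside, world axes, zero at the start; "ft_torque": the same for the moment, N m; "gripper_width": finger opening in m.
Only numpy, scipy, OpenCV 4.12 (cv2) and the standard library are available. Lean on these libraries where they do the work, as an engineer would, in place of code of your own. Each camera call takes 0.05 s, during which the arm holds its last target. There are 200 camera calls.

## Working session

There is one attempt and no reset: what is moved stays moved. The work goes in short steps, Python scripts to look and compute and a tool call to move; the robot and the scene stay as the last step left them, time stands still between calls to the robot, and variables do not carry over. Pictures are saved under pics/ and viewed, about 12 in all and at most 16, crops included, and the job is handed in when it is done.

Besides the shell and the picture viewer there is one more tool, called in YAML: its name, and indented under it one key for each argument. jog_arm: Moves the arm, as the interface text tells. Scaled input: -1 to 1 covers 0.15 m each way for a shift and 360 degrees each way for a turn. Its arguments: {"type":"object","properties":{"slide":{"type":"array","items":{"type":"array","items":{"type":"number"}}},"spin":{"type":"array","items":{"type":"number"}},"grip":{"type":"array","items":{"type":"number"}},"grip_force":{"type":"number"}},"required":["slide","spin","grip"]}

```bash
mkdir -p pics; python3 - <<'E'
from rig import arm
import cv2,pickle
s=arm.get_state();print(s['time'],s['eef_pos'],s['orientation'],s['gripper_width'],arm.grip_point_offset)
d={}
for n in('top','side'):
    p=arm.snapshot(n);d[n]=p;cv2.imwrite(f'pics/{n}0.png',p['color'][:,:,::-1])
    print(n,{k:v for k,v in p.items() if k!='color'})
pickle.dump(d,open('d0.pkl','wb'))
E
```

```text
0.0 [ 0.26378045 -0.6207576   0.20273793] [-3.07678424e+00 -6.26626198e-01  6.79621237e-04] 0.08530222954272462 0.0187
top {'vertical_fov': 56.66589723159809, 'cx': 274.97504785223975, 'cy': 215.5873976949776, 'D': array([-0.06592367,  0.        ,  0.        ,  0.        ,  0.        ]), 'extrinsics': array([[-0.00794547, -0.99220981,  0.1243244 ,  0.35988439],
       [-0.99928549,  0.00328424, -0.03765255, -0.03372368],
       [ 0.03695092, -0.12453474, -0.99152697,  0.99062981],
       [ 0.        ,  0.        ,  0.        ,  1.        ]])}
side {'vertical_fov': 43.320419798456754, 'cx': 281.05550093104614, 'cy': 215.56198148179746, 'D': array([0.05473855, 0.        , 0.        , 0.        , 0.        ]), 'extrinsics': array([[-0.89727773, -0.31728271,  0.30695986,  0.11022238],
       [-0.44124005,  0.62227614, -0.64659077,  0.66452816],
       [ 0.01413828, -0.71561448, -0.69835236,  0.81786014],
       [ 0.        ,  0.        ,  0.        ,  1.        ]])}
```

View pics/top0.png

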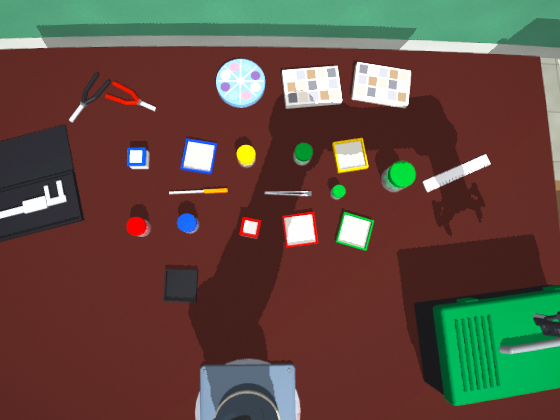

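View pics/side0.png

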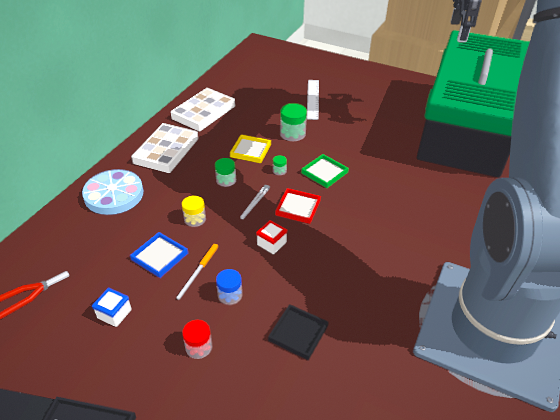

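The top view shows the following (col,row):
- **Jars:** red (137,226), blue (187,223), yellow (246,156).
- **Trays:** blue (199,156), yellow (350,155), red (300,229), green (355,231).
- **Black look-alike tray:** (181,284), to be left alone.
- **Tubs:** blue (138,157), red (250,228).
- **Green jar candidates:** (303,152) middle-sized, (338,191) small, (401,176) large. The one at (303,152) should be the one meant.

Next I'll measure all of these and enlarge the greens.

```bash
cat > h.py <<'E'
import cv2,numpy as np
def K(p):
    f=p['color'].shape[0]/2/np.tan(np.radians(p['vertical_fov'])/2)
    return np.array([[f,0,p['cx']],[0,f,p['cy']],[0,0,1]])
def cast(p,uv,z,E=None):
    E=p['extrinsics'] if E is None else E
    n=cv2.undistortPoints(np.float64(uv).reshape(-1,1,2),K(p),p['D']).reshape(-1,2)
    d=np.c_[n,np.ones(len(n))]@E[:3,:3].T
    return E[:3,3]+d*((z-E[2,3])/d[:,2])[:,None]
R={'red':[(0,8),(172,180)],'yellow':[(22,32)],'blue':[(105,125)],'green':[(50,80)]}
def blobs(p,c,smin=120,vmin=50,amin=60):
    h=cv2.cvtColor(p['color'],cv2.COLOR_RGB2HSV)
    m=sum(cv2.inRange(h,(a,smin,vmin),(b,255,255)) for a,b in R[c])
    m=cv2.morphologyEx(m.astype(np.uint8),cv2.MORPH_CLOSE,np.ones((3,3)))
    return [k for k in cv2.findContours(m,cv2.RETR_EXTERNAL,cv2.CHAIN_APPROX_NONE)[0] if cv2.contourArea(cv2.convexHull(k))>amin]
E
python3 - <<'E'
import pickle,cv2,numpy as np
from h import *
d=pickle.load(open('d0.pkl','rb'))
for n in d:
  for c in R:
    for k in blobs(d[n],c):
        out=[]
        for z in(.007,.042):
            w=cast(d[n],k[:,0]+0.0,z)[:,:2].astype(np.float32)
            (x,y),(a,b),t=cv2.minAreaRect(w*1000); out.append(f'z{z}: {x:.0f},{y:.0f} size {a:.0f}x{b:.0f} ang {t:.0f}')
        x,y,w,h=cv2.boundingRect(k)
        if x>430 and n=='top' or y<60 : continue
        print(n,c,(x+w//2,y+h//2),w,h,*out)
im=d['top']['color'][120:220,260:430,::-1]
cv2.imwrite('pics/greens.png',cv2.resize(im,None,fx=4,fy=4,interpolation=cv2.INTER_CUBIC))
E
```

```text
top yellow (246, 155) 20 21 z0.007: 644,3 size 54x48 ang 26 z0.042: 634,2 size 52x46 ang 26
top yellow (350, 155) 37 35 z0.007: 643,-270 size 85x84 ang 9 z0.042: 633,-261 size 82x81 ang 9
top blue (187, 223) 21 20 z0.007: 466,153 size 51x46 ang 45 z0.042: 463,146 size 49x44 ang 45
top blue (136, 157) 19 20 z0.007: 639,288 size 50x47 ang 3 z0.042: 630,276 size 48x45 ang 3
top blue (198, 156) 37 36 z0.007: 640,126 size 83x85 ang 81 z0.042: 630,120 size 80x82 ang 81
top green (355, 231) 38 39 z0.007: 443,-274 size 82x83 ang 73 z0.042: 440,-266 size 80x80 ang 73
top green (339, 191) 14 14 z0.007: 548,-236 size 34x34 ang 90 z0.042: 541,-229 size 33x33 ang 90
top green (400, 174) 32 27 z0.007: 593,-400 size 70x85 ang 0 z0.042: 584,-387 size 68x82 ang 0
top green (303, 152) 19 19 z0.007: 651,-146 size 49x47 ang 0 z0.042: 640,-142 size 47x46 ang 0
side red (505, 167) 8 19 z0.007: 52,-483 size 79x14 ang 88 z0.042: 54,-434 size 75x14 ang 88
side yellow (209, 254) 16 20 z0.007: 548,80 size 8x57 ang 2 z0.042: 530,105 size 8x54 ang 2
side yellow (193, 208) 23 27 z0.007: 652,-21 size 48x82 ang 38 z0.042: 629,9 size 46x79 ang 38
side yellow (250, 149) 41 28 z0.007: 643,-270 size 88x98 ang 9 z0.042: 620,-229 size 84x94 ang 9
side blue (110, 302) 37 29 z0.007: 649,264 size 52x50 ang 0 z0.042: 626,281 size 50x48 ang 0
side blue (229, 283) 26 29 z0.007: 476,124 size 49x66 ang 45 z0.042: 460,148 size 47x63 ang 45
side blue (159, 255) 58 46 z0.007: 639,125 size 89x91 ang 81 z0.042: 616,149 size 85x87 ang 81
side green (225, 166) 20 17 z0.007: 665,-179 size 46x62 ang 30 z0.042: 641,-142 size 44x59 ang 30
side green (280, 161) 14 12 z0.007: 556,-259 size 32x43 ang 27 z0.042: 536,-219 size 31x41 ang 27
side green (325, 171) 48 34 z0.007: 443,-275 size 95x90 ang 73 z0.042: 429,-234 size 91x86 ang 73
side green (293, 114) 27 22 z0.007: 614,-461 size 72x102 ang 27 z0.042: 592,-412 size 69x98 ang 27
```

View pics/greens.png

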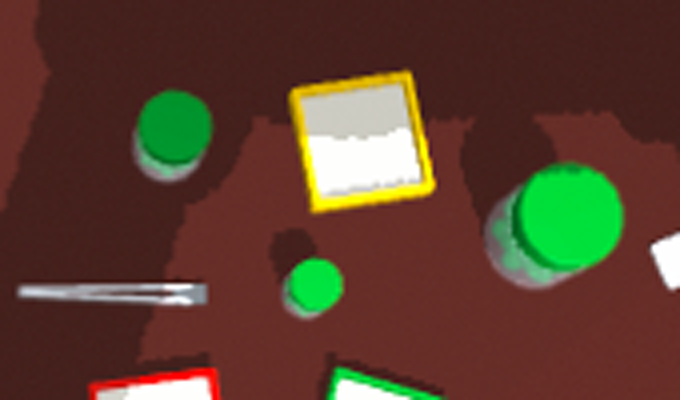

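Green candidates in the full picture: (303,152) lid about 46 mm, (338,191) about 33 mm, (401,176) about 68 mm. The middle-sized one at (303,152) matches jar_green's 46 mm. Red needs a brighter threshold because the bench is dark red.

```bash
python3 - <<'E'
import pickle,cv2,numpy as np
from h import *
d=pickle.load(open('d0.pkl','rb'))
for n in d:
    for k in blobs(d[n],'red',170,150):
        out=[]
        for z in(.007,.042):
            w=cast(d[n],k[:,0]+0.0,z)[:,:2].astype(np.float32)
            (x,y),(a,b),t=cv2.minAreaRect(w*1000); out.append(f'z{z}: {x:.0f},{y:.0f} size {a:.0f}x{b:.0f} ang {t:.0f}')
        x,y,w,h=cv2.boundingRect(k)
        print(n,(x+w//2,y+h//2),w,h,*out)
from rig import arm
from scipy.spatial.transform import Rotation as Ro
print(Ro.from_rotvec(arm.get_state()['orientation']).as_matrix().round(4))
p=arm.snapshot('wrist');print(p['tool_from_camera'].round(3),p['vertical_fov'])
E
```

```text
top (250, 227) 22 21 z0.007: 454,-7 size 49x47 ang 78 z0.042: 451,-8 size 47x45 ang 78
top (136, 226) 21 19 z0.007: 458,281 size 51x46 ang 90 z0.042: 454,269 size 49x44 ang 90
top (300, 230) 37 36 z0.007: 449,-134 size 82x83 ang 7 z0.042: 445,-131 size 79x80 ang 7
top (122, 93) 34 24 z0.007: 807,330 size 89x51 ang 66 z0.042: 791,317 size 86x50 ang 66
side (196, 333) 29 28 z0.007: 470,250 size 48x57 ang 42 z0.042: 454,267 size 46x55 ang 42
side (22, 301) 44 36 z0.007: 802,329 size 82x56 ang 60 z0.042: 772,343 size 78x54 ang 60
side (271, 232) 31 24 z0.007: 464,-33 size 52x51 ang 79 z0.042: 448,-3 size 50x49 ang 79
side (298, 206) 46 36 z0.007: 448,-134 size 86x95 ang 7 z0.042: 434,-100 size 82x91 ang 7
[[ 9.203e-01  3.911e-01 -6.000e-04]
 [ 3.911e-01 -9.203e-01  1.400e-03]
 [-0.000e+00 -1.500e-03 -1.000e+00]]
[[-0.001 -0.95  -0.313  0.081]
 [ 1.    -0.001 -0.     0.   ]
 [ 0.    -0.313  0.95  -0.17 ]
 [ 0.     0.     0.     1.   ]] 59.39521278812157
```

Estimated centres in mm:

| Item | Position | Tray | Position |
|---|---|---|---|
| jar_red | (454,268) | tray_red | (449,-134) |
| jar_yellow | (634,2) | tray_yellow | (643,-270) |
| jar_blue | (462,147) | tray_blue | (640,126) |
| jar_green | (640,-142) | tray_green | (443,-274) |

The sizes match and the two views agree to within about 3 mm. First I'll square the tool with the world axes and head for jar_green.

jog_arm:
  slide:
    - [0.93, -0.67, 0]
    - [0.93, -0.67, 0]
    - [0.93, -0.67, 0]
    - [0.93, -0.67, 0]
    - [0.93, -0.67, 0]
    - [0.93, -0.67, 0]
    - [0.93, -0.67, 0]
  spin: [0.064, 0.064, 0.064, 0.064, 0.064, 0.064, 0.064]
  grip: [1, 1, 1, 1, 1, 1, 1]
  grip_force: 40

```text
time: 0.85
eef_pos: [0.3518, -0.4751, 0.203]
orientation: [-3.141, 0.003, 0.002]
force: [0.3, -0.3, -0.5]
gripper_width: 0.0854
```

jog_arm:
  slide:
    - [1, -1, 0]
    - [1, -1, 0]
    - [1, -1, 0]
    - [1, -1, 0]
    - [1, -1, 0]
    - [1, -1, 0]
    - [1, -1, 0]
  spin: [0, 0, 0, 0, 0, 0, 0]
  grip: [1, 1, 1, 1, 1, 1, 1]

```text
time: 1.55
eef_pos: [0.5005, -0.3277, 0.2027]
orientation: [3.141, -0.007, -0.004]
force: [-0.9, -0.3, 0.0]
gripper_width: 0.0851
```

jog_arm:
  slide:
    - [0.5, -0.9, 0]
    - [0.5, -0.9, 0]
    - [0.5, -0.9, 0]
    - [0.5, -0.9, 0]
    - [0.5, -0.9, 0]
    - [0.5, -0.9, 0]
    - [0.5, -0.9, 0]
  spin: [0, 0, 0, 0, 0, 0, 0]
  grip: [1, 1, 1, 1, 1, 1, 1]

```text
time: 2.25
eef_pos: [0.5749, -0.196, 0.2026]
orientation: [3.14, -0.014, -0.004]
force: [0.3, -0.2, -0.3]
gripper_width: 0.085
```

```bash
cat > w.py <<'E'
from rig import arm
import cv2,sys
from h import *
from scipy.spatial.transform import Rotation as Ro
def wrist(name=None,vmin=(50,)):
    s=arm.get_state();p=arm.snapshot('wrist')
    T=np.eye(4);T[:3,:3]=Ro.from_rotvec(s['orientation']).as_matrix();T[:3,3]=s['eef_pos']
    p['extrinsics']=T@p['tool_from_camera']
    if name: cv2.imwrite(f'pics/{name}.png',p['color'][:,:,::-1])
    return p
def report(p):
    for c in R:
        for k in blobs(p,c,*((170,150) if c=='red' else (120,50)),amin=600):
            x,y,w,h=cv2.boundingRect(k);o=[]
            for z in(.007,.042):
                (a,b),(e,f),t=cv2.minAreaRect(cast(p,k[:,0]+0.0,z)[:,:2].astype(np.float32)*1000)
                o.append(f'z{z}: {a:.0f},{b:.0f} {e:.0f}x{f:.0f}')
            print(c,(x,y,w,h),*o)
E
python3 -c "
from w import *
report(wrist('w1'))"
```

```text
red (81, 271, 45, 43) z0.007: 433,10 50x51 z0.042: 454,-10 45x46
red (181, 245, 85, 73) z0.007: 445,-131 84x83 z0.042: 465,-137 76x75
yellow (25, 87, 73, 55) z0.007: 635,20 53x71 z0.042: 637,-0 48x64
yellow (308, 46, 95, 102) z0.007: 644,-269 83x83 z0.042: 645,-262 75x75
green (307, 242, 91, 82) z0.007: 442,-275 84x86 z0.042: 462,-267 76x78
green (299, 188, 34, 35) z0.007: 535,-232 36x36 z0.042: 547,-229 33x32
green (452, 137, 85, 77) z0.007: 566,-417 90x81 z0.042: 575,-396 81x73
green (189, 76, 55, 56) z0.007: 639,-134 52x52 z0.042: 641,-140 47x47
```

View pics/w1.png

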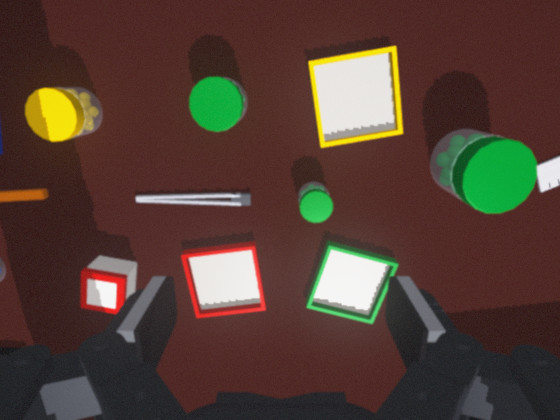

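The wrist view agrees with the fixed cameras to within about 2 mm: green jar at (217,103) gives (641,-141), green tray at (352,282) gives (442,-275). Next I'll go above the green jar, descend and grip.

jog_arm:
  slide:
    - [0.44, -0.37, 0]
    - [0.44, -0.37, 0]
    - [0.44, -0.37, 0.3]
    - [0.44, -0.37, 0.7]
    - [0.44, -0.37, 0.7]
    - [0.44, -0.37, 0.7]
  spin: [0, 0, 0, 0, 0, 0]
  grip: [1, 1, 1, 1, 1, 1]

```text
time: 2.9
eef_pos: [0.6399, -0.1417, 0.0962]
orientation: [3.14, -0.015, -0.01]
force: [-0.1, -0.4, 1.5]
gripper_width: 0.0856
```

jog_arm:
  slide:
    - [0, 0, 0.2]
    - [0, 0, 0.4]
    - [0, 0, 0.53]
    - [0, 0, 0.53]
    - [0, 0, 0.53]
    - [0, 0, 0.53]
    - [0, 0, 0.53]
    - [0, 0, 0.53]
    - [0, 0, 0.53]
    - [0, 0, 0.53]
    - [0, 0, 0.53]
    - [0, 0, 0.53]
    - [0, 0, 0.53]
    - [0, 0, 0.53]
  spin: [0, 0, 0, 0, 0, 0, 0, 0, 0, 0, 0, 0, 0, 0]
  grip: [1, 1, 1, 1, 0.3, 0.3, 0.3, 0.3, 0.3, 0.3, 0.3, 0.3, 0.3, 0.3]
  grip_force: 40

```text
time: 4.3
eef_pos: [0.641, -0.1419, 0.0191]
orientation: [3.14, -0.015, -0.004]
force: [0.2, 0.8, 9.7]
gripper_width: 0.0424
```

jog_arm:
  slide:
    - [0, 0, -0.1]
    - [0, 0, -0.2]
    - [0, 0, -0.2]
    - [0, 0, -0.2]
  spin: [0, 0, 0, 0]
  grip: [0.3, 0.3, 0.3, 0.3]

```text
time: 4.7
eef_pos: [0.6415, -0.142, 0.0502]
orientation: [3.14, -0.015, -0.002]
force: [-0.8, -0.1, -0.8]
gripper_width: 0.0256
```

```bash
python3 -c "
from w import *
p=wrist('w2')['color']; q=arm.snapshot('side')['color'][90:230,150:340]
q=cv2.resize(q,(570,420));cv2.imwrite('pics/w2.png',cv2.resize(np.hstack([p,q]),(800,300))[:,:,::-1])"
```

```text
(no output)
```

View pics/w2.png

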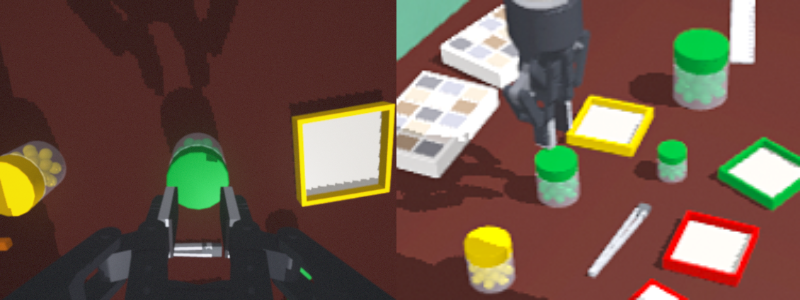

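The grasp slipped: the jar still stands upright on the bench and the fingers closed to 25 mm above it. I'll raise the arm and measure the jar again.

jog_arm:
  slide:
    - [0, 0, -0.3]
    - [0, 0, -0.6]
    - [0, 0, -0.6]
    - [0, 0, -0.6]
  spin: [0, 0, 0, 0]
  grip: [0.3, 1, 1, 1]

```text
time: 5.2
eef_pos: [0.6413, -0.1417, 0.1395]
orientation: [3.14, -0.015, -0.003]
force: [-0.2, -0.1, -0.2]
gripper_width: 0.0682
```

```bash
python3 -c "
from w import *
p=wrist('w3');report(p)
for n in('side','top'): print(n);report2=None
for n in('side','top'):
    q=arm.snapshot(n)
    for k in blobs(q,'green'):
        r=cv2.boundingRect(k);(a,b),e,t=cv2.minAreaRect(cast(q,k[:,0]+0.0,.042)[:,:2].astype(np.float32)*1000);print(n,r,int(a),int(b),np.int32(e))
"
```

```text
red (227, 335, 82, 57) z0.007: 454,-130 62x82 z0.042: 485,-131 55x73
yellow (59, 171, 79, 68) z0.007: 626,18 53x74 z0.042: 637,-1 47x65
yellow (377, 126, 104, 110) z0.007: 643,-270 85x85 z0.042: 652,-255 75x76
blue (0, 339, 24, 55) z0.007: 445,144 24x74 z0.042: 477,111 21x66
blue (0, 148, 28, 95) z0.007: 633,93 25x88 z0.042: 643,66 22x78
green (540, 243, 20, 64) z0.007: 548,-396 70x19 z0.042: 568,-367 62x16
green (249, 166, 62, 65) z0.007: 629,-141 54x55 z0.042: 639,-141 47x48
side
top
side (215, 158, 20, 17) 640 -142 [44 59]
side (273, 155, 14, 12) 536 -218 [30 41]
side (301, 154, 48, 34) 428 -234 [90 86]
side (281, 104, 26, 21) 590 -410 [65 93]
side (425, 63, 30, 62) 289 -693 [ 71 318]
top (433, 286, 127, 120) 153 -637 [255 348]
top (395, 161, 21, 27) 581 -404 [45 72]
top (389, 0, 171, 43) 1026 -650 [134 519]
top (352, 0, 34, 11) 1058 -330 [30 93]
top (251, 0, 56, 25) 1030 -83 [147  70]
top (202, 0, 21, 13) 1047 94 [29 60]
top (0, 0, 197, 38) 1013 409 [541 113]
```

View pics/w3.png

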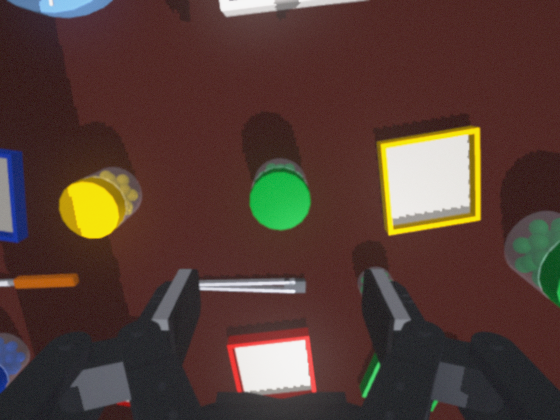

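The jar hasn't moved, still at (640,-141) and standing, so alignment is fine and the grip was too high. I'll take it about 9 mm lower and firmer, then lift only 12 mm to test it.

jog_arm:
  slide:
    - [0, 0, 0.3]
    - [0, 0, 0.6]
    - [0, 0, 0.75]
    - [0, 0, 0.86]
    - [0, 0, 0.86]
    - [0, 0, 0.86]
    - [0, 0, 0.86]
    - [0, 0, 0.86]
    - [0, 0, 0.86]
    - [0, 0, 0.86]
    - [0, 0, 0.86]
    - [0, 0, 0.86]
    - [0, 0, 0.86]
    - [0, 0, 0.86]
  spin: [0, 0, 0, 0, 0, 0, 0, 0, 0, 0, 0, 0, 0, 0]
  grip: [1, 1, 1, 1, 1, 0.4, 0.4, 0.4, 0.4, 0.4, 0.4, 0.4, 0.4, 0.4]
  grip_force: 60

```text
time: 6.75
eef_pos: [0.6399, -0.1417, 0.0098]
orientation: [3.14, -0.015, -0.006]
force: [-1.9, -0.8, 6.3]
gripper_width: 0.0436
```

jog_arm:
  slide:
    - [0, 0, -0.04]
    - [0, 0, -0.08]
    - [0, 0, -0.08]
    - [0, 0, -0.08]
  spin: [0, 0, 0, 0]
  grip: [0.4, 0.4, 0.4, 0.4]

```text
time: 7.15
eef_pos: [0.6402, -0.1417, 0.0222]
orientation: [3.14, -0.015, -0.005]
force: [-0.3, 0.2, -0.6]
gripper_width: 0.0432
```

The grip holds: 43 mm opening, and the weight shows as −0.6 N. Now I'll lift and carry.

jog_arm:
  slide:
    - [0, 0, -0.2]
    - [0, 0, -0.4]
    - [0, 0, -0.6]
    - [0, 0, -0.6]
    - [-0.3, 0.2, -0.6]
    - [-0.6, 0.4, -0.6]
    - [-0.9, 0.6, -0.6]
    - [-0.9, 0.6, -0.6]
    - [-0.9, 0.6, -0.6]
  spin: [0, 0, 0, 0, 0, 0, 0, 0, 0]
  grip: [0.4, 0.4, 0.4, 0.4, 0.4, 0.4, 0.4, 0.4, 0.4]

```text
time: 8.05
eef_pos: [0.5022, -0.2321, 0.1126]
orientation: [3.14, -0.021, -0.007]
force: [0.8, 0.7, -0.8]
gripper_width: 0.0433
```

jog_arm:
  slide:
    - [-0.2, 0.14, 0]
    - [-0.4, 0.28, 0]
    - [-0.4, 0.28, 0.1]
    - [-0.4, 0.28, 0.3]
    - [-0.4, 0.28, 0.45]
    - [-0.4, 0.28, 0.45]
    - [-0.4, 0.28, 0.45]
  spin: [0, 0, 0, 0, 0, 0, 0]
  grip: [0.4, 0.4, 0.4, 0.4, 0.4, 0.4, 0.4]

```text
time: 8.75
eef_pos: [0.4422, -0.2727, 0.0453]
orientation: [3.14, -0.019, -0.008]
force: [1.1, 0.5, -0.5]
gripper_width: 0.0435
```

jog_arm:
  slide:
    - [0, 0.01, 0.1]
    - [0, 0.01, 0.17]
    - [0, 0.01, 0.2]
    - [0, 0.01, 0.2]
    - [0, 0.01, 0.2]
  spin: [0, 0, 0, 0, 0]
  grip: [0.4, 0.4, 0.4, 0.4, 0.4]

```text
time: 9.25
eef_pos: [0.4423, -0.2743, 0.0157]
orientation: [3.14, -0.019, -0.008]
force: [1.1, -0.5, -1.6]
gripper_width: 0.0435
```

jog_arm:
  slide:
    - [0, 0, 0.008]
    - [0, 0, 0.012]
    - [0, 0, 0.012]
  spin: [0, 0, 0]
  grip: [0.4, 0.4, 0.4]

```text
time: 9.55
eef_pos: [0.4424, -0.2744, 0.0141]
orientation: [3.14, -0.019, -0.007]
force: [-0.5, 0.9, -1.1]
gripper_width: 0.0435
```

jog_arm:
  slide:
    - [0, 0, 0.008]
    - [0, 0, 0.008]
    - [0, 0, 0.008]
    - [0, 0, 0.008]
    - [0, 0, 0.008]
    - [0, 0, 0.008]
    - [0, 0, 0.008]
    - [0, 0, 0.008]
  spin: [0, 0, 0, 0, 0, 0, 0, 0]
  grip: [0.4, 0.4, 0.7, 0.85, 1, 1, 1, 1]

```text
time: 10.35
eef_pos: [0.4423, -0.2743, 0.0128]
orientation: [3.14, -0.019, -0.007]
force: [-0.1, -0.4, -0.2]
gripper_width: 0.0858
```

jog_arm:
  slide:
    - [0, 0, -0.2]
    - [0, 0, -0.5]
    - [0, 0, -0.8]
    - [0, 0, -1]
    - [0, 0, -1]
  spin: [0, 0, 0, 0, 0]
  grip: [1, 1, 1, 1, 1]

```text
time: 10.85
eef_pos: [0.4451, -0.2754, 0.1669]
orientation: [3.137, -0.02, 0.003]
force: [0.2, 0.0, -0.2]
gripper_width: 0.0853
```

```bash
python3 -c "
from w import *
q=arm.snapshot('side')
cv2.imwrite('pics/s1.png',q['color'][:,:,::-1])
for k in blobs(q,'green'):
        r=cv2.boundingRect(k);(a,b),e,t=cv2.minAreaRect(cast(q,k[:,0]+0.0,.046)[:,:2].astype(np.float32)*1000);print(r,int(a),int(b),np.int32(e))
"
```

```text
(273, 155, 14, 12) 534 -214 [30 41]
(301, 149, 48, 39) 429 -243 [114  98]
(281, 104, 26, 21) 587 -404 [65 92]
(425, 30, 78, 102) 233 -814 [169 543]
```

View pics/s1.png

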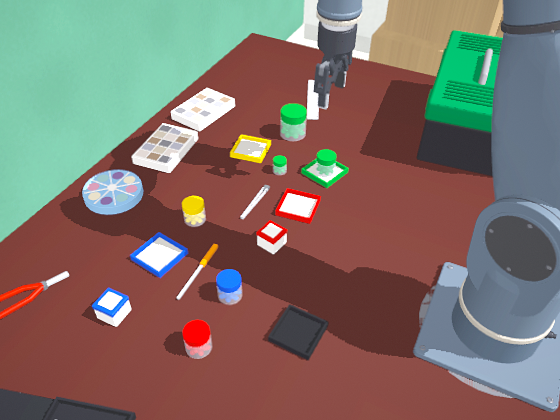

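The green jar at (326,160) stands upright in the green tray. Next is the yellow jar at (636,1).

jog_arm:
  slide:
    - [0.65, -0.95, 0]
    - [0.65, -0.95, 0]
    - [0.65, -0.95, 0]
    - [0.65, -0.95, 0]
    - [0.65, -0.95, 0]
    - [0.65, -0.95, 0]
  spin: [0, 0, 0, 0, 0, 0]
  grip: [1, 1, 1, 1, 1, 1]

```text
time: 11.5
eef_pos: [0.5425, -0.1332, 0.1628]
orientation: [3.138, -0.018, -0.005]
force: [-0.3, 0.1, -0.4]
gripper_width: 0.0853
```

jog_arm:
  slide:
    - [0.61, -0.89, 0]
    - [0.61, -0.89, 0]
    - [0.61, -0.89, 0]
    - [0.61, -0.89, 0.2]
    - [0.61, -0.89, 0.5]
    - [0.61, -0.89, 0.5]
    - [0.61, -0.89, 0.5]
  spin: [0, 0, 0, 0, 0, 0, 0]
  grip: [1, 1, 1, 1, 1, 1, 1]

```text
time: 12.2
eef_pos: [0.6343, -0.0031, 0.0869]
orientation: [3.137, -0.021, -0.009]
force: [-0.4, -0.4, 0.6]
gripper_width: 0.0855
```

jog_arm:
  slide:
    - [0, -0.03, 0.1]
    - [0, -0.03, 0.3]
    - [0, -0.03, 0.45]
    - [0, -0.03, 0.51]
    - [0, -0.03, 0.51]
    - [0, -0.03, 0.51]
    - [0, -0.03, 0.51]
    - [0, -0.03, 0.51]
    - [0, -0.03, 0.51]
    - [0, -0.03, 0.51]
    - [0, -0.03, 0.51]
    - [0, -0.03, 0.51]
    - [0, -0.03, 0.51]
    - [0, -0.03, 0.51]
  spin: [0, 0, 0, 0, 0, 0, 0, 0, 0, 0, 0, 0, 0, 0]
  grip: [1, 1, 1, 1, 1, 0.4, 0.4, 0.4, 0.4, 0.4, 0.4, 0.4, 0.4, 0.4]

```text
time: 13.6
eef_pos: [0.6348, 0.0011, 0.0122]
orientation: [3.137, -0.022, -0.006]
force: [-1.8, 0.6, 10.0]
gripper_width: 0.043
```

jog_arm:
  slide:
    - [0, 0, -0.04]
    - [0, 0, -0.08]
    - [0, 0, -0.08]
    - [0, 0, -0.08]
  spin: [0, 0, 0, 0]
  grip: [0.4, 0.4, 0.4, 0.4]

```text
time: 14.0
eef_pos: [0.635, 0.0011, 0.0244]
orientation: [3.137, -0.022, -0.005]
force: [0.5, -0.7, -0.3]
gripper_width: 0.0433
```

jog_arm:
  slide:
    - [0, 0, -0.2]
    - [0, 0, -0.4]
    - [0, 0, -0.6]
    - [0, 0, -0.6]
    - [0.02, 0.3, -0.6]
    - [0.02, 0.6, -0.6]
    - [0.02, 0.95, -0.6]
    - [0.02, 0.95, -0.6]
    - [0.02, 0.95, -0.6]
  spin: [0, 0, 0, 0, 0, 0, 0, 0, 0]
  grip: [0.4, 0.4, 0.4, 0.4, 0.4, 0.4, 0.4, 0.4, 0.4]

```text
time: 14.9
eef_pos: [0.6354, -0.1434, 0.1141]
orientation: [3.137, -0.028, -0.007]
force: [0.4, 2.0, -0.8]
gripper_width: 0.0437
```

jog_arm:
  slide:
    - [0.03, 0.3, 0]
    - [0.065, 0.6, 0]
    - [0.065, 0.84, 0]
    - [0.065, 0.84, 0]
    - [0.065, 0.84, 0.15]
    - [0.065, 0.84, 0.35]
    - [0.065, 0.84, 0.45]
    - [0.065, 0.84, 0.45]
  spin: [0, 0, 0, 0, 0, 0, 0, 0]
  grip: [0.4, 0.4, 0.4, 0.4, 0.4, 0.4, 0.4, 0.4]

```text
time: 15.7
eef_pos: [0.6413, -0.2673, 0.0443]
orientation: [3.139, -0.025, -0.014]
force: [0.2, -0.4, -0.8]
gripper_width: 0.0429
```

jog_arm:
  slide:
    - [0.01, 0.015, 0.08]
    - [0.01, 0.015, 0.14]
    - [0.01, 0.015, 0.18]
    - [0.01, 0.015, 0.195]
    - [0.01, 0.015, 0.195]
    - [0.01, 0.015, 0.195]
  spin: [0, 0, 0, 0, 0, 0]
  grip: [0.4, 0.4, 0.4, 0.4, 0.4, 0.4]

```text
time: 16.3
eef_pos: [0.6426, -0.2695, 0.0163]
orientation: [3.139, -0.025, -0.013]
force: [-3.3, 2.5, 8.3]
gripper_width: 0.0432
```

Contact is felt at 8 N, so the jar is on the tray floor. Releasing.

jog_arm:
  slide:
    - [0, 0, 0]
    - [0, 0, 0]
    - [0, 0, 0]
    - [0, 0, 0]
    - [0, 0, 0]
    - [0, 0, 0]
    - [0, 0, -0.2]
    - [0, 0, -0.5]
    - [0, 0, -0.7]
    - [0, 0, -0.7]
  spin: [0, 0, 0, 0, 0, 0, 0, 0, 0, 0]
  grip: [0.7, 0.85, 1, 1, 1, 1, 1, 1, 1, 1]

```text
time: 17.3
eef_pos: [0.6463, -0.2704, 0.1266]
orientation: [3.137, -0.025, -0.001]
force: [0.3, 0.1, 0.4]
gripper_width: 0.0851
```

jog_arm:
  slide:
    - [-0.4, -1, 0]
    - [-0.4, -1, 0]
    - [-0.4, -1, 0]
    - [-0.4, -1, 0]
    - [-0.4, -1, 0]
    - [-0.4, -1, 0]
  spin: [0, 0, 0, 0, 0, 0]
  grip: [1, 1, 1, 1, 1, 1]

```text
time: 17.9
eef_pos: [0.5889, -0.1209, 0.1257]
orientation: [3.136, -0.026, -0.001]
force: [-0.6, -0.1, -0.6]
gripper_width: 0.0855
```

jog_arm:
  slide:
    - [-0.4, -1, 0]
    - [-0.4, -1, 0]
    - [-0.4, -1, 0]
    - [-0.4, -1, 0]
    - [-0.4, -1, 0]
    - [-0.4, -1, 0]
  spin: [0, 0, 0, 0, 0, 0]
  grip: [1, 1, 1, 1, 1, 1]

```text
time: 18.5
eef_pos: [0.5325, 0.0277, 0.1247]
orientation: [3.134, -0.03, -0.0]
force: [-0.2, 0.1, -0.3]
gripper_width: 0.0852
```

jog_arm:
  slide:
    - [-0.485, -0.8, 0]
    - [-0.485, -0.8, 0]
    - [-0.485, -0.8, 0]
    - [-0.485, -0.8, 0.15]
    - [-0.485, -0.8, 0.3]
    - [-0.485, -0.8, 0.3]
    - [-0.485, -0.8, 0.3]
  spin: [0, 0, 0, 0, 0, 0, 0]
  grip: [1, 1, 1, 1, 1, 1, 1]

```text
time: 19.2
eef_pos: [0.463, 0.1469, 0.0789]
orientation: [3.133, -0.035, -0.001]
force: [0.3, -1.1, -0.6]
gripper_width: 0.0858
```

Over the blue jar. Descend 68 mm, grip and test-lift.

jog_arm:
  slide:
    - [0, 0, 0.1]
    - [0, 0, 0.3]
    - [0, 0, 0.4]
    - [0, 0, 0.46]
    - [0, 0, 0.46]
    - [0, 0, 0.46]
    - [0, 0, 0.46]
    - [0, 0, 0.46]
    - [0, 0, 0.46]
    - [0, 0, 0.46]
    - [0, 0, 0.46]
    - [0, 0, 0.46]
    - [0, 0, 0.46]
    - [0, 0, 0.46]
  spin: [0, 0, 0, 0, 0, 0, 0, 0, 0, 0, 0, 0, 0, 0]
  grip: [1, 1, 1, 1, 1, 0.4, 0.4, 0.4, 0.4, 0.4, 0.4, 0.4, 0.4, 0.4]

```text
time: 20.6
eef_pos: [0.4636, 0.1466, 0.0112]
orientation: [3.134, -0.035, 0.002]
force: [-2.5, -1.2, 12.9]
gripper_width: 0.0432
```

jog_arm:
  slide:
    - [0, 0, -0.04]
    - [0, 0, -0.08]
    - [0, 0, -0.08]
    - [0, 0, -0.08]
  spin: [0, 0, 0, 0]
  grip: [0.4, 0.4, 0.4, 0.4]

```text
time: 21.0
eef_pos: [0.4638, 0.1468, 0.0235]
orientation: [3.134, -0.035, 0.003]
force: [-0.4, -0.6, -1.6]
gripper_width: 0.0432
```

jog_arm:
  slide:
    - [0, 0, -0.2]
    - [0, 0, -0.4]
    - [0, 0, -0.6]
    - [0, 0, -0.6]
    - [0.3, 0.04, -0.6]
    - [0.6, 0.08, -0.6]
    - [0.9, 0.1, -0.6]
    - [0.9, 0.1, -0.6]
    - [0.9, 0.1, -0.6]
  spin: [0, 0, 0, 0, 0, 0, 0, 0, 0]
  grip: [0.4, 0.4, 0.4, 0.4, 0.4, 0.4, 0.4, 0.4, 0.4]

```text
time: 21.9
eef_pos: [0.5981, 0.1289, 0.1121]
orientation: [3.133, -0.037, -0.001]
force: [1.0, 0.1, -1.5]
gripper_width: 0.043
```

jog_arm:
  slide:
    - [0.15, 0.02, 0]
    - [0.28, 0.02, 0]
    - [0.28, 0.02, 0.15]
    - [0.28, 0.02, 0.35]
    - [0.28, 0.02, 0.45]
    - [0.28, 0.02, 0.45]
    - [0.28, 0.02, 0.45]
  spin: [0, 0, 0, 0, 0, 0, 0]
  grip: [0.4, 0.4, 0.4, 0.4, 0.4, 0.4, 0.4]

```text
time: 22.6
eef_pos: [0.6397, 0.1246, 0.045]
orientation: [3.133, -0.036, -0.001]
force: [0.3, 0.5, -0.3]
gripper_width: 0.0429
```

jog_arm:
  slide:
    - [0, 0, 0.08]
    - [0, 0, 0.14]
    - [0, 0, 0.18]
    - [0, 0, 0.2]
    - [0, 0, 0.2]
    - [0, 0, 0.2]
  spin: [0, 0, 0, 0, 0, 0]
  grip: [0.4, 0.4, 0.4, 0.4, 0.4, 0.4]

```text
time: 23.2
eef_pos: [0.6394, 0.1243, 0.0155]
orientation: [3.133, -0.036, -0.002]
force: [-2.9, -0.2, 5.5]
gripper_width: 0.0434
```

Contact at 5.5 N. Release, rise, and move on to the red jar.

jog_arm:
  slide:
    - [0, 0, 0]
    - [0, 0, 0]
    - [0, 0, 0]
    - [0, 0, 0]
    - [0, 0, 0]
    - [0, 0, 0]
    - [0, 0, -0.2]
    - [0, 0, -0.5]
    - [0, 0, -0.8]
    - [0, 0, -0.8]
    - [0, 0, -0.8]
  spin: [0, 0, 0, 0, 0, 0, 0, 0, 0, 0, 0]
  grip: [0.7, 0.85, 1, 1, 1, 1, 1, 1, 1, 1, 1]

```text
time: 24.3
eef_pos: [0.6401, 0.1254, 0.1367]
orientation: [3.134, -0.036, 0.002]
force: [-0.3, 0.6, -1.0]
gripper_width: 0.0857
```

jog_arm:
  slide:
    - [-0.9, -0.6, 0]
    - [-0.9, -0.6, 0]
    - [-0.9, -0.6, 0]
    - [-0.9, -0.6, 0]
    - [-0.9, -0.6, 0]
    - [-0.9, -0.6, 0]
  spin: [0, 0, 0, 0, 0, 0]
  grip: [1, 1, 1, 1, 1, 1]

```text
time: 24.9
eef_pos: [0.5077, 0.2177, 0.1351]
orientation: [3.133, -0.037, 0.002]
force: [1.1, -1.3, 0.1]
gripper_width: 0.0856
```

jog_arm:
  slide:
    - [-0.365, -0.33, 0]
    - [-0.365, -0.33, 0]
    - [-0.365, -0.33, 0.2]
    - [-0.365, -0.33, 0.4]
    - [-0.365, -0.33, 0.4]
    - [-0.365, -0.33, 0.4]
  spin: [0, 0, 0, 0, 0, 0]
  grip: [1, 1, 1, 1, 1, 1]

```text
time: 25.5
eef_pos: [0.4551, 0.2667, 0.0744]
orientation: [3.131, -0.04, 0.0]
force: [0.8, -1.3, 1.4]
gripper_width: 0.0851
```

jog_arm:
  slide:
    - [0, 0, 0.1]
    - [0, 0, 0.3]
    - [0, 0, 0.38]
    - [0, 0, 0.425]
    - [0, 0, 0.425]
    - [0, 0, 0.425]
    - [0, 0, 0.425]
    - [0, 0, 0.425]
    - [0, 0, 0.425]
    - [0, 0, 0.425]
    - [0, 0, 0.425]
    - [0, 0, 0.425]
    - [0, 0, 0.425]
    - [0, 0, 0.425]
  spin: [0, 0, 0, 0, 0, 0, 0, 0, 0, 0, 0, 0, 0, 0]
  grip: [1, 1, 1, 1, 1, 0.4, 0.4, 0.4, 0.4, 0.4, 0.4, 0.4, 0.4, 0.4]

```text
time: 26.9
eef_pos: [0.4556, 0.2665, 0.012]
orientation: [3.133, -0.04, 0.002]
force: [-1.9, -0.8, 12.7]
gripper_width: 0.0433
```

jog_arm:
  slide:
    - [0, 0, -0.04]
    - [0, 0, -0.08]
    - [0, 0, -0.08]
    - [0, 0, -0.08]
  spin: [0, 0, 0, 0]
  grip: [0.4, 0.4, 0.4, 0.4]

```text
time: 27.3
eef_pos: [0.4557, 0.2668, 0.0242]
orientation: [3.133, -0.04, 0.003]
force: [-0.2, -0.2, -1.6]
gripper_width: 0.0433
```

jog_arm:
  slide:
    - [0, 0, -0.2]
    - [0, 0, -0.4]
    - [0, 0, -0.65]
    - [0, 0, -0.65]
    - [0.025, 0.3, -0.65]
    - [0.025, 0.6, -0.65]
    - [0.025, 0.95, -0.65]
    - [0.025, 0.95, -0.65]
    - [0.025, 0.95, -0.65]
  spin: [0, 0, 0, 0, 0, 0, 0, 0, 0]
  grip: [0.4, 0.4, 0.4, 0.4, 0.4, 0.4, 0.4, 0.4, 0.4]

```text
time: 28.2
eef_pos: [0.4554, 0.1234, 0.1225]
orientation: [3.132, -0.046, 0.002]
force: [-0.6, 0.9, -0.1]
gripper_width: 0.0431
```

jog_arm:
  slide:
    - [0.02, 0.3, 0]
    - [0.02, 0.6, 0]
    - [0.02, 0.9, 0]
    - [0.02, 0.9, 0]
    - [0.02, 0.9, 0]
  spin: [0, 0, 0, 0, 0]
  grip: [0.4, 0.4, 0.4, 0.4, 0.4]

```text
time: 28.7
eef_pos: [0.4547, -0.0112, 0.1234]
orientation: [3.133, -0.047, 0.002]
force: [0.5, 0.7, -1.5]
gripper_width: 0.0432
```

jog_arm:
  slide:
    - [-0.017, 0.3, 0]
    - [-0.017, 0.6, 0]
    - [-0.017, 0.82, 0]
    - [-0.017, 0.82, 0]
    - [-0.017, 0.82, 0.1]
    - [-0.017, 0.82, 0.3]
    - [-0.017, 0.82, 0.45]
    - [-0.017, 0.82, 0.51]
    - [-0.017, 0.82, 0.51]
  spin: [0, 0, 0, 0, 0, 0, 0, 0, 0]
  grip: [0.4, 0.4, 0.4, 0.4, 0.4, 0.4, 0.4, 0.4, 0.4]

```text
time: 29.6
eef_pos: [0.4485, -0.1328, 0.0469]
orientation: [3.134, -0.043, -0.002]
force: [-0.4, -0.1, -1.2]
gripper_width: 0.0434
```

jog_arm:
  slide:
    - [0, 0, 0.08]
    - [0, 0, 0.14]
    - [0, 0, 0.18]
    - [0, 0, 0.205]
    - [0, 0, 0.205]
    - [0, 0, 0.205]
  spin: [0, 0, 0, 0, 0, 0]
  grip: [0.4, 0.4, 0.4, 0.4, 0.4, 0.4]

```text
time: 30.2
eef_pos: [0.4486, -0.1331, 0.0164]
orientation: [3.134, -0.043, -0.001]
force: [0.2, -0.3, -1.0]
gripper_width: 0.0427
```

jog_arm:
  slide:
    - [0, 0, 0.006]
    - [0, 0, 0.012]
    - [0, 0, 0.012]
  spin: [0, 0, 0]
  grip: [0.4, 0.4, 0.4]

```text
time: 30.5
eef_pos: [0.4488, -0.1331, 0.0159]
orientation: [3.134, -0.043, 0.001]
force: [-4.5, 1.7, 22.2]
gripper_width: 0.0429
```

Contact is felt. Releasing, rising and backing off for the final check.

jog_arm:
  slide:
    - [0, 0, -0.005]
    - [0, 0, -0.005]
    - [0, 0, -0.005]
    - [0, 0, -0.005]
    - [0, 0, -0.005]
    - [0, 0, -0.005]
    - [0, 0, -0.005]
    - [0, 0, -0.2]
    - [0, 0, -0.5]
    - [0, 0, -0.9]
    - [0, 0, -1]
    - [0, 0, -1]
  spin: [0, 0, 0, 0, 0, 0, 0, 0, 0, 0, 0, 0]
  grip: [0.4, 0.7, 0.85, 1, 1, 1, 1, 1, 1, 1, 1, 1]

```text
time: 31.7
eef_pos: [0.4508, -0.1324, 0.1694]
orientation: [3.133, -0.044, 0.011]
force: [-0.3, 0.3, -1.0]
gripper_width: 0.0854
```

jog_arm:
  slide:
    - [0.1, 1, -0.8]
    - [0.1, 1, -0.8]
    - [0.1, 1, -0.8]
    - [0.1, 1, -0.8]
    - [0.1, 1, -0.8]
    - [0.1, 1, -0.8]
    - [0.1, 1, -0.8]
  spin: [0, 0, 0, 0, 0, 0, 0]
  grip: [1, 1, 1, 1, 1, 1, 1]

```text
time: 32.4
eef_pos: [0.4603, -0.2803, 0.2893]
orientation: [3.134, -0.042, 0.008]
force: [0.1, -0.5, 0.5]
gripper_width: 0.0854
```

jog_arm:
  slide:
    - [-0.3, 1, 0]
    - [-0.3, 1, 0]
    - [-0.3, 1, 0]
    - [-0.3, 1, 0]
    - [-0.3, 1, 0]
    - [-0.3, 1, 0]
    - [-0.3, 1, 0]
  spin: [0, 0, 0, 0, 0, 0, 0]
  grip: [1, 1, 1, 1, 1, 1, 1]

```text
time: 33.1
eef_pos: [0.4126, -0.4268, 0.2897]
orientation: [3.136, -0.037, 0.008]
force: [-0.0, -0.1, -0.1]
gripper_width: 0.0855
```

```bash
python3 -c "
from w import *
import pickle
T={'red':(449,-134),'yellow':(643,-270),'blue':(640,126),'green':(442.5,-274.5)}
d0=pickle.load(open('d0.pkl','rb'))
for n in('top','side'):
    q=arm.snapshot(n)
    cv2.imwrite(f'pics/{n}_end.png',q['color'][:,:,::-1])
    # lid centre: crop about the projected place, opened mask removes thin tray walls
    for c,(x,y) in T.items():
        E=np.linalg.inv(q['extrinsics'])
        uv=cv2.projectPoints(np.array([[x/1e3,y/1e3,.046]]),E[:3,:3],E[:3,3],K(q),q['D'])[0].ravel()
        m=np.zeros(q['color'].shape[:2],np.uint8);h=cv2.cvtColor(q['color'],cv2.COLOR_RGB2HSV)
        s,v=(170,150) if c=='red' else (120,50)
        for a,b in R[c]: m|=cv2.inRange(h,(a,s,v),(b,255,255))
        m=cv2.morphologyEx(m,cv2.MORPH_OPEN,cv2.getStructuringElement(cv2.MORPH_ELLIPSE,(9,9)))
        ks=[k for k in cv2.findContours(m,0,1)[0] if np.linalg.norm(k.mean((0,1))-uv)<18]
        for k in ks:
            (a,b),e,t=cv2.minAreaRect(cast(q,k[:,0]+0.0,.046)[:,:2].astype(np.float32)*1000);print(n,c,'offset mm',round(a-x),round(b-y),np.int32(e))
    for c in('red','blue'):
        for p in(d0[n],q):
            for k in blobs(p,c,*((170,150) if c=='red' else (120,50))):
                (a,b),e,t=cv2.minAreaRect(cast(p,k[:,0]+0.0,.032)[:,:2].astype(np.float32)*1000)
                if max(e)<56 and min(abs(a-452)+abs(b+8),abs(a-630)+abs(b-279))<30: print(n,'tub',c,round(a,1),round(b,1))
"
```

```text
top red offset mm 0 1 [39 41]
top yellow offset mm 0 0 [43 54]
top blue offset mm 0 -2 [52 42]
top green offset mm -1 1 [44 44]
top tub red 452.0 -7.9
top tub red 452.2 -8.2
top tub blue 632.3 279.5
top tub blue 632.3 279.5
side red offset mm -2 -1 [44 59]
side yellow offset mm 0 1 [49 62]
side blue offset mm -2 -3 [46 59]
side green offset mm 0 -2 [42 61]
side tub red 452.7 -11.7
side tub red 452.7 -11.9
side tub blue 632.4 276.3
side tub blue 632.4 276.3
```

View pics/top_end.png

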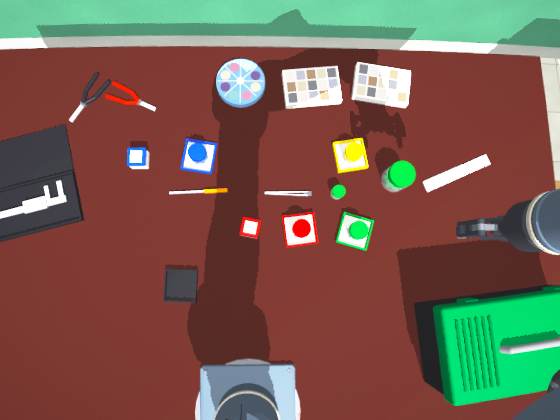

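View pics/side_end.png

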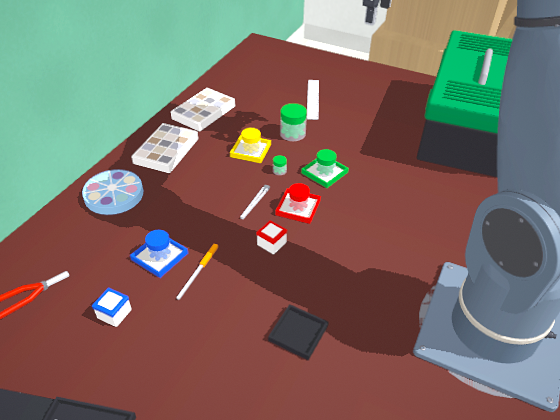

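All four jars stand upright in their own trays, at top-view pixels red (301,229), green (358,231), yellow (355,152) and blue (198,153). The tubs at (250,228) and (138,157) haven't moved, and the arm is clear of everything, so I'm handing in.

```bash
python3 -c "
from rig import arm
print(arm.get_state()['time'],arm.get_state()['joint_velocities'].__abs__().max());arm.sign_off()"
```

```text
33.2 0.007322415056528394
the job is handed in; nothing more can be done
```

All four round jars now stand upright in the trays of their own colours, and I handed the job in at 33.2 s of the 90 s allowed. No verdict is reported.

- **Placement:** the last top and side views put each jar within about 4 mm of its tray's centre. The two views differ by 1–3 mm, well inside the 20 mm limit.
- **Tubs:** both are within 0.5 mm of where they started. The black tray and the small and large green jars were not touched.
- **Green jar:** I took the middle-sized one, with a lid about 46 mm across.
- **One slip:** my first grip on the green jar was too high and slipped off while the jar stood on the bench. It did not tip or move, and a lower, firmer grip worked for it and the other three.
- **Set-down:** I felt contact with the tray floor before releasing the yellow, blue and red jars (the red one reached 22 N). The green jar gave no clear contact reading, so I released it at the height worked out for the tray floor. The views afterwards showed it standing flat.

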